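# Free the meter's sample tunnel and latch the carriage home

### The arm

A 6-joint arm with a two-finger parallel gripper is mounted at the origin on the work surface. World frame = base frame: x ahead of the robot, y to its left, z up, the work surface at z = 0. Lengths are in m, angles in rad, forces in N, time in s.
With the tool pointing down it reaches from about 0.375 to 0.825 m from the base axis. Payload 5.5 kg.
Tool frame: the origin (TCP) lies on the centre line of the jaws, within the pads' length; the fingertips stand tip_reach ahead of it and the grasp point (between the pads) lies 8 mm behind it (tip_reach is the distance from the TCP to the fingertips, in m); z points along the fingers, y is the line along which they close (so a half turn about z gives the same grasp; the last joint's range is limited). The gripper opens to 85 mm and grips with 20 to 120 N. Pads are 22 mm wide; open, the fingers measure 114 mm over their backs; the gripper's body (76 mm by 85 mm) begins 54 mm behind the grasp point. The pads swing forward as they close: fully open they stand 13 mm farther back than shut.
Start: joints at [-1.27, 0.314, -0.047, 1.21, 0, 1.571], TCP at [0.178, -0.573, 0.242] pointing down, gripper open.
Joint ranges: [-2.67, 2.67], [-0.69, 1.73], [-1.03, 1.25], [-2.08, 2.16], [-1.42, 1.45], [-3.14, 3.14]. Speed limits (rad/s): [2.39, 2.39, 3.01, 3.14, 3.14, 3.14].

### API

Orientations are given as a 3x3 rotation matrix whose columns are the frame's x, y, z axes.
In Python, from bench import get_obs, snapshot, finish_job, tip_reach gives the robot as it stands.
- The arm moves only by the tool carry_out, never from a script. Its argument "commands" is a list of rows, each a list of 7 numbers: the opening, from 0 (shut) to 1 (fully open), then the shift along the tool's x, y, z in cm, then the turn, a rotation vector about the tool's x, y, z in rad. A call has 1 to 5 rows; each row shifts and turns the commanded pose from where the row before left it, along the tool's axes as they then stand; what a row does not reach is not made up. A row lasts 1/8 s, in which the tool goes at most 62.5 mm and 10.7 degrees, less where a joint would pass 70% of its speed; a pose out of reach is approached as far as the arm can. A call is refused whole if a number of a shift passes 6.25 or a number of a turn 0.188, either way. A call with a gripper value outside its range is refused whole. The fingers move at their own pace and stop on an object; "grip_force" is the grip in N (left out, the last holds). Time passes only in rows, so rows that do not move let the fingers close. It gives the time, the measured TCP pose, the force, the opening and the grip force at its end, in the units of the state.
- get_obs(): the state, without advancing time (a new reading comes with each control period).
- snapshot(name): name is "scene" or "top" or "wrist"; returns a dict with "pixels" (400x640x3 uint8, red, green, blue), "camera_matrix" (3x3 intrinsics, pixels), "cam_to_world" (4x4, takes a point from camera to world coordinates). Camera axes: x right, y down, z forward; pixel columns grow to the right and rows downward; lengths in m; the calibration is good to about 2 mm. A picture is of the moment at which its call begins. There is no depth.
- finish_job(): hands the job in; it is judged then, once.
The state is a dict: "clock": time; "joint_pos": joint angles; "qd": joint speeds; "joint_torque": joint torques, N m; "position": TCP position; "ee_rot": TCP orientation; "force": force on the tool from outside, world axes, zero at the start; "moment": the same for the moment, N m; "gripper_width": finger opening in m; "finger_force": force on a finger pad.
Only numpy, scipy, OpenCV 4.12 (cv2) and the standard library are available. Lean on these libraries where they do the work, as an engineer would, in place of code of your own. Each camera call takes 0.05 s, during which the arm holds its last target. There are 200 camera calls.

### The job

Somebody left the wooden slide case sticking in the tunnel of the sample meter. Take it out and lay it flat, lid up, in the white tray, keeping it roughly level and without dropping it; only then push the sample carriage along its slide into the tunnel until its spring catch clicks and it stays home by itself, feeling for the click and not ramming it against the end stop. Leave the other things on the bench where they are.

Things in the scene. Friction and masses are not known exactly. Their poses are not given: they have to be found in the camera images.
- meter: Fixed meter: grey base 130 x 370 x 15 mm (x, y -195 to +175 mm, z), origin at bench height. On its +y end a white housing 130 x 130 mm, 87 mm tall, with a tunnel 100 mm wide, 50 mm high, from the mouth at y = +45 mm to a back wall at +160 mm; its floor is the base top, z = 15 mm. Guide strips 5 mm high at x = +-62 mm.
- tunnel_mouth (a point): Centre of the tunnel's mouth, on its floor (15 mm above the bench); axes as the meter's: +y runs into the tunnel.
- carriage (a joint): Carriage travel along the meter's +y, m. 0: parked; 0.15: front at the mouth. A spring (1-3 N) returns it to 0 if let go uncaught. A hidden catch clicks over somewhere in 0.166-0.206, each time elsewhere: the push swells to about 12 N, then drops; the catch holds it 6 mm further on (0.172-0.212); a hard stop follows 2 mm later.
- push_face (a point): Middle of the outer face of the carriage's upright end plate (aluminium, 94 mm wide, 9 mm thick, 17 to 65 mm above the bench), 45 mm above the bench; axes as the meter's, push along +y. From the plate a flat deck 94 x 90 mm, top at 25 mm, reaches toward the tunnel, with a fixed white crucible (48 mm wide, top at 51 mm).
- case: Slide case, closed wooden box 125 x 44 x 30 mm (x, y, z), 0.15-0.3 kg, paper label on its lid. Origin: centre of its underside. At the start it lies on the base, one end 35 to 60 mm inside the tunnel, its x nearly along the meter's y; its free end can be gripped from above across the 44 mm.
- tray: White open tray 210 x 140 mm (its x, y), rim 16 mm high, walls 4 mm, floor top 4 mm above the bench, fixed. Origin at the centre of its underside.
- mortar: White mortar with its pestle, 116 mm wide, 100 mm tall; bystander. Origin under its centre.
- beaker: Glass beaker, 70 mm wide, 85 mm tall; bystander. Origin under its centre.
- jar: Small amber jar, 56 mm wide, 85 mm tall; bystander. Origin under its centre.
- bottle_a: Larger amber bottle, 70 mm wide, 160 mm tall; bystander. Origin under its centre.
- bottle_b: Smaller amber bottle, 60 mm wide, 130 mm tall; bystander. Origin under its centre.
- brush: Brush lying on the bench, 170 mm long along its x; bystander.
- canister: White canister, 64 mm wide, 100 mm tall; bystander. Origin under its centre.
There are look-alikes about, which are no part of the job. Leave any orange or purple look-alike of the case alone.

How it is judged:
By the outcome, as a careful person would: the job done as asked, in the order asked, and still so for the second after the job is handed in, with the robot touching nothing.
It also fails if it takes over 64 s, if anything falls off the work surface, if the arm or the gripper's body presses on something with over 40 N, if the wrist force passes 120 N, or if a joint passes its speed limit or range.

## Working session

There is one attempt and no reset: what is moved stays moved. The work goes in short steps, Python scripts to look and compute and a tool call to move; the robot and the scene stay as the last step left them, time stands still between calls to the robot, and variables do not carry over. Pictures are saved under pics/ and viewed, at most 10 in all, crops included, and the job is handed in when it is done.

Besides the shell and the picture viewer there is one more tool, called after "Call:" by a JSON object that holds its "api" and its "payload", one argument or row to a line. carry_out: Moves the arm, as the interface text tells. Its arguments: {"type":"object","properties":{"commands":{"type":"array","items":{"type":"array","items":{"type":"number"}}},"grip_force":{"type":"number"}},"required":["commands"]}

```bash
mkdir -p pics
cat > h.py <<'E'
import numpy as np, cv2
from bench import get_obs, snapshot, finish_job, tip_reach
def snap(n,f):
    s=snapshot(n); cv2.imwrite(f'pics/{f}.png',cv2.cvtColor(s['pixels'],cv2.COLOR_RGB2BGR)); np.savez(f'pics/{f}.npz',K=s['camera_matrix'],T=s['cam_to_world'])
def back(f,uv,z):
    d=np.load(f'pics/{f}.npz'); T=d['T']; r=T[:3,:3]@np.linalg.inv(d['K'])@np.array([uv[0],uv[1],1.])
    return T[:3,3]+r*(z-T[2,3])/r[2]
def proj(f,p):
    d=np.load(f'pics/{f}.npz'); T=d['T']; c=d['K']@(T[:3,:3].T@(np.array(p)-T[:3,3])); return c[:2]/c[2]
E
python3 -c "
from h import *
snap('top','top0'); snap('scene','sc0')
o=get_obs(); print(tip_reach,o['position'],o['ee_rot'],o['force'],o['clock'],o['gripper_width'])
for f in('top0','sc0'):
  d=np.load(f'pics/{f}.npz'); print(d['K'],d['T'])
"
```

```text
0.011 [ 0.17761741 -0.57255228  0.24149976] [[ 9.55096850e-01  2.96293392e-01 -4.83026510e-04]
 [ 2.96293785e-01 -9.55095620e-01  1.53263313e-03]
 [-7.22743602e-06 -1.60693083e-03 -9.99998709e-01]] [-0.67348978 -0.21699295  0.60379926] 0.1 0.08529093133504392
[[469.80918997   0.         309.29810704]
 [  0.         469.80918997 197.0799283 ]
 [  0.           0.           1.        ]] [[ 0.02421565 -0.98572036  0.16664027  0.31763688]
 [-0.99966431 -0.02541185 -0.00504955 -0.03402113]
 [ 0.00921208 -0.16646205 -0.98600483  1.43678136]
 [ 0.          0.          0.          1.        ]]
[[431.40448304   0.         311.64507702]
 [  0.         431.40448304 201.53906247]
 [  0.           0.           1.        ]] [[ 0.45774667  0.48767095 -0.74340099  1.63693379]
 [ 0.88887845 -0.2331008   0.39440984 -0.62946327]
 [ 0.01905486 -0.84133291 -0.54018131  0.85828052]
 [ 0.          0.          0.          1.        ]]
```

View pics/top0.png

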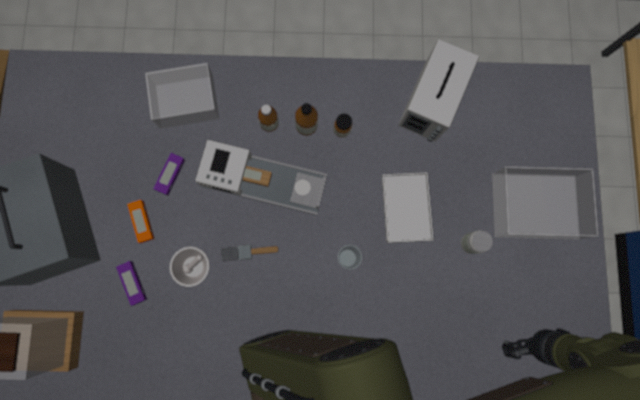

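View pics/sc0.png

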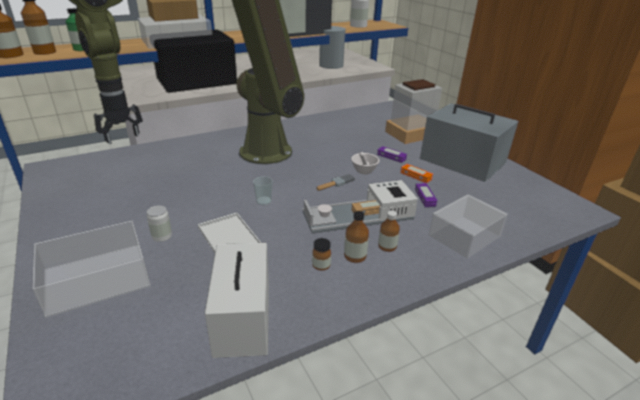

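The top view shows the following:
- **Meter:** housing at (222,166), slide running to (322,195), crucible at (303,188).
- **Case candidates:** wooden (257,176) in the tunnel, orange (140,221), purple (168,173) and (130,282). The wooden one, sticking in the tunnel, fits.
- **Tray candidates:** flat sheet-like (407,207), deep bins (180,92) and (545,203). The low 48x68 px one fits 140x210 mm with a 16 mm rim.

I'll confirm both in one enlarged crop.

```bash
python3 -c "
from h import *
a=cv2.imread('pics/top0.png')
c=cv2.resize(a[130:225,185:345],None,fx=5,fy=5,interpolation=cv2.INTER_CUBIC)
cv2.imwrite('pics/c1.png',c)
b=cv2.imread('pics/sc0.png')
t=cv2.resize(a[160:255,370:450],None,fx=4,fy=4,interpolation=cv2.INTER_CUBIC)
s=cv2.resize(b[170:240,295:425],None,fx=3.5,fy=4,interpolation=cv2.INTER_CUBIC)
im=np.zeros((380,790,3),np.uint8); im[:t.shape[0],:t.shape[1]]=t; im[:s.shape[0],325:325+s.shape[1]]=s
cv2.imwrite('pics/c2.png',im)
"
```

```text
(no output)
```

View pics/c1.png

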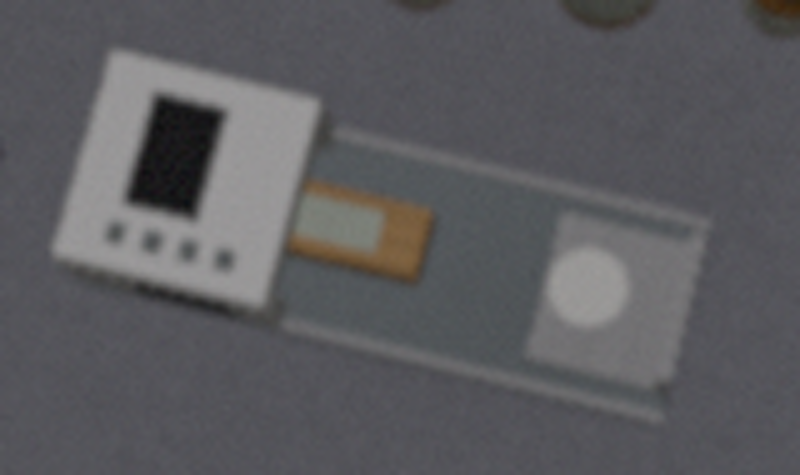

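View pics/c2.png

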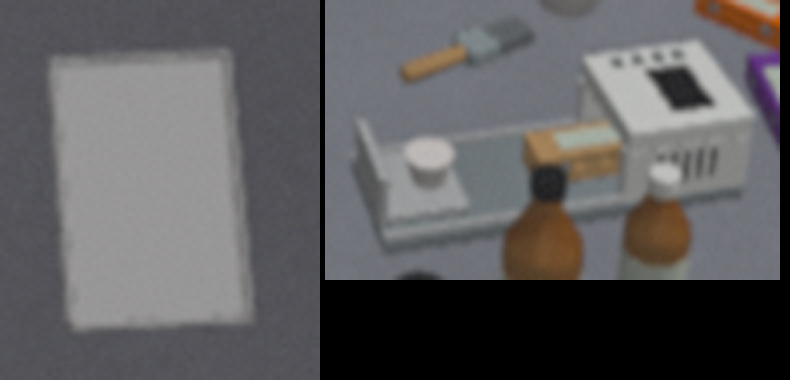

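```bash
cat > m.py <<'E'
from h import *
from scipy.optimize import least_squares
def o(p,k,off): return ((p[0]+.5)/k-.5+off[0],(p[1]+.5)/k-.5+off[1])
C=lambda p,z: back('top0',o(p,5,(185,130)),z)[:2]
T=lambda p,z: back('top0',o(p,4,(370,160)),z)[:2]
def fit(loc,w,th0):
    loc=np.array(loc);w=np.array(w)
    f=lambda q:((loc@np.array([[np.cos(q[2]),np.sin(q[2])],[-np.sin(q[2]),np.cos(q[2])]])+q[:2])-w).ravel()
    r=least_squares(f,[*w.mean(0),th0]); return r.x,np.round(r.fun.reshape(-1,2)*1000,1)
h=[C(p,.087) for p in[(112,48),(322,98),(265,305),(52,255)]]
b=[C(p,.018) for p in[(710,218),(660,418)]]
# meter +y towards image left = world +y ; image up = world +x
mq,mr=fit([(.065,.175),(.065,.045),(-.065,.045),(-.065,.175),(.065,-.195),(-.065,-.195)],h+b,0); print('meter',mq,mr)
c=[C(p,.045) for p in[(434,208),(418,282),(305,182),(292,248)]]
print('case pts',np.round(c,4)); 
w=np.linalg.norm(c[0]-c[1]);print('width',w)
R=np.array([[np.cos(mq[2]),-np.sin(mq[2])],[np.sin(mq[2]),np.cos(mq[2])]])
print('case in meter',np.round((np.array(c)-mq[:2])@R,4))
t=[T(p,.016) for p in[(50,57),(230,50),(254,322),(70,328)]]
tq,tr=fit([(.105,.07),(.105,-.07),(-.105,-.07),(-.105,.07)],t,0);print('tray',tq,tr)
print('pushface',mq[:2]+R@np.array([0,-.195]), 'plate top px', [np.round(C(p,.065),4) for p in[(695,230),(668,385)]])
for n,p in dict(beaker=(349,257),jar=(343,124),bA=(306,110),bB=(267,115),brush=(250,252),can=(478,241),toast=(440,90)).items(): print(n,back('top0',p,.08)[:2])
E
python3 m.py
```

```text
meter [ 0.61229991  0.11075322 -0.21479124] [[ 0.9  0.9]
 [ 0.5 -0.2]
 [-1.1 -0. ]
 [ 0.1  1.2]
 [ 0.6 -0.7]
 [-1.  -1.2]]
case pts [[0.6294 0.0756]
 [0.5835 0.0835]
 [0.6435 0.1544]
 [0.6024 0.1603]]
width 0.046565256271470734
case in meter [[ 0.0242 -0.0307]
 [-0.0223 -0.0328]
 [ 0.0212  0.0493]
 [-0.0202  0.0463]]
tray [ 0.53616748 -0.34224778  0.06721533] [[-0.2 -0.3]
 [-0.  -0.2]
 [ 0.8  0.2]
 [-0.6  0.4]]
pushface [ 0.57073694 -0.07976586] plate top px [array([ 0.6156, -0.0822]), array([ 0.5217, -0.068 ])]
beaker [ 0.37555914 -0.1590804 ]
jar [ 0.77257243 -0.13698045]
bA [ 0.81360289 -0.02453528]
bB [0.79458039 0.09261501]
brush [0.38281137 0.12523389]
can [ 0.43069869 -0.53200027]
toast [ 0.88882526 -0.43203784]
```

```bash
cat > plan.py <<'E'
import sys
from h import *
from scipy.spatial.transform import Rotation as Ro
def plan(p,yang,n,op):
    o=get_obs(); P=np.array(o['position']); R0=Ro.from_matrix(o['ee_rot'])
    a=np.radians(yang); y=np.array([np.cos(a),np.sin(a),0]); z=np.array([0,0,-1.]); 
    R1=Ro.from_matrix(np.c_[np.cross(y,z),y,z]); rv=(R0.inv()*R1).as_rotvec()
    print('t',o['clock'],'P',np.round(P,4),'yang',round(np.degrees(np.arctan2(*o['ee_rot'][1::-1,1])),2),'F',np.round(o['force'],1),'w',o['gripper_width'],'q6',round(o['joint_pos'][5],2))
    for k in range(n):
        R=R0*Ro.from_rotvec(rv*k/n); d=R.inv().apply((np.array(p)-P)/n)*100
        print([op]+[round(float(v),2) for v in d]+[round(float(v),3) for v in rv/n])
if __name__=='__main__':
    a=[float(v) for v in sys.argv[1:]]; plan(a[:3],a[3],int(a[4]),a[5])
E
python3 plan.py .6122 .1057 .15 -12.3 15 0.8
```

```text
t 0.1 P [ 0.1776 -0.5726  0.2415] yang -72.76 F [-0.7 -0.2  0.6] w 0.08529093133504392 q6 1.57
[0.8, 4.11, -3.46, 0.62, -0.0, -0.0, -0.07]
[0.8, 4.34, -3.16, 0.61, -0.0, -0.0, -0.07]
[0.8, 4.55, -2.85, 0.61, -0.0, -0.0, -0.07]
[0.8, 4.74, -2.52, 0.61, -0.0, -0.0, -0.07]
[0.8, 4.91, -2.18, 0.61, -0.0, -0.0, -0.07]
[0.8, 5.05, -1.83, 0.61, -0.0, -0.0, -0.07]
[0.8, 5.16, -1.47, 0.61, -0.0, -0.0, -0.07]
[0.8, 5.25, -1.11, 0.61, -0.0, -0.0, -0.07]
[0.8, 5.32, -0.73, 0.61, -0.0, -0.0, -0.07]
[0.8, 5.36, -0.36, 0.61, -0.0, -0.0, -0.07]
[0.8, 5.37, 0.02, 0.61, -0.0, -0.0, -0.07]
[0.8, 5.36, 0.4, 0.61, -0.0, -0.0, -0.07]
[0.8, 5.31, 0.77, 0.61, -0.0, -0.0, -0.07]
[0.8, 5.25, 1.14, 0.61, -0.0, -0.0, -0.07]
[0.8, 5.15, 1.51, 0.61, -0.0, -0.0, -0.07]
```

Call:
{"api": "carry_out", "payload": {
  "commands": [
    [0.8,4.1,-3.5,0.6,0,0,-0.07],
    [0.8,4.3,-3.2,0.6,0,0,-0.07],
    [0.8,4.6,-2.8,0.6,0,0,-0.07],
    [0.8,4.7,-2.5,0.6,0,0,-0.07],
    [0.8,4.9,-2.2,0.6,0,0,-0.07]
  ]
}}

```text
clock: 0.72
position: [0.3229, -0.3454, 0.2119]
ee_rot: [[0.794, 0.607, -0.0], [0.607, -0.794, 0.0], [0.0, -0.0, -1.0]]
force: [1.1, -0.1, 0.6]
gripper_width: 0.0682
finger_force: 0.0
```

Call:
{"api": "carry_out", "payload": {
  "commands": [
    [0.8,5.0,-1.8,0.6,0,0,-0.07],
    [0.8,5.2,-1.5,0.6,0,0,-0.07],
    [0.8,5.3,-1.1,0.6,0,0,-0.07],
    [0.8,5.3,-0.7,0.6,0,0,-0.07],
    [0.8,5.4,-0.4,0.6,0,0,-0.07]
  ]
}}

```text
clock: 1.35
position: [0.4687, -0.1194, 0.182]
ee_rot: [[0.538, 0.843, -0.0], [0.843, -0.538, -0.0], [-0.0, -0.0, -1.0]]
force: [0.7, 0.2, -0.4]
gripper_width: 0.068
finger_force: 0.0
```

Call:
{"api": "carry_out", "payload": {
  "commands": [
    [0.8,5.4,0,0.6,0,0,-0.07],
    [0.8,5.4,0.4,0.6,0,0,-0.07],
    [0.8,5.3,0.8,0.6,0,0,-0.07],
    [0.8,5.2,1.1,0.6,0,0,-0.07],
    [0.8,0,0,0,0,0,0]
  ]
}}

```text
clock: 1.98
position: [0.5856, 0.0625, 0.1571]
ee_rot: [[0.282, 0.96, -0.001], [0.96, -0.282, 0.001], [0.0, -0.001, -1.0]]
force: [-0.8, -0.9, -0.1]
gripper_width: 0.0682
finger_force: 0.0
```

```bash
python3 -c "
from h import *
snap('wrist','w1')"; python3 plan.py .6122 .1057 .15 -12.3 2 0.8
```

```text
t 2.025 P [0.5845 0.0608 0.1573] yang -16.48 F [-0.  -1.  -0.4] w 0.06817644830611644 q6 1.96
[0.8, 2.54, 0.69, 0.36, -0.001, 0.0, -0.037]
[0.8, 2.52, 0.78, 0.36, -0.001, 0.0, -0.037]
```

View pics/w1.png

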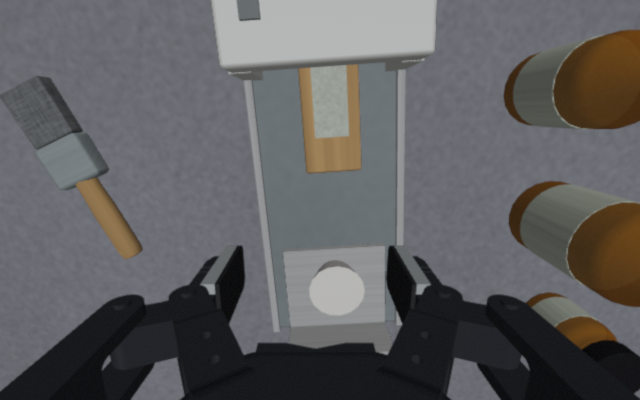

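The wrist view shows the case's free end at (307,173)-(361,169), its sides running to (300,66) and (357,64) at the mouth. The plate's top edge is near row 330.

Run:
```python
from h import *
mq=np.array([.6123,.11075]);t=-.2148;R=np.array([[np.cos(t),-np.sin(t)],[np.sin(t),np.cos(t)]])
for n,uv,z in [('L',(307,173),.045),('R',(361,169),.045),('Lm',(300,66),.045),('Rm',(357,64),.045),('hL',(222,68),.087),('hR',(433,50),.087),('plL',(289,340),.065),('plR',(390,335),.065)]:
    p=back('w1',uv,z)[:2]; print(n,np.round(p,4),'meter',np.round(R.T@(p-mq),4))
```

```text
L [0.5847 0.0871] meter [-0.0219 -0.029 ]
R [0.6264 0.0782] meter [ 0.0207 -0.0288]
Lm [0.6024 0.1634] meter [-0.0209  0.0494]
Rm [0.6422 0.1532] meter [0.0201 0.0478]
hL [0.5576 0.1696] meter [-0.066   0.0458]
hR [0.6804 0.1439] meter [0.0594 0.0469]
plL [ 0.5302 -0.043 ] meter [-0.0475 -0.1677]
plR [ 0.6137 -0.0622] meter [ 0.0382 -0.1687]
```

Call:
{"api": "carry_out", "payload": {
  "commands": [
    [0.8,2.6,0.6,0.4,0,0,-0.037],
    [0.8,2.6,0.6,0.4,0,0,-0.037],
    [0.8,0,0,2,0,0,0],
    [0.8,0,0,0,0,0,0]
  ]
}}

```text
clock: 2.52
position: [0.6091, 0.1069, 0.1287]
ee_rot: [[0.213, 0.977, -0.003], [0.977, -0.213, -0.0], [-0.001, -0.003, -1.0]]
force: [-0.2, 0.0, -1.1]
gripper_width: 0.0684
finger_force: 0.0
```

```bash
python3 plan.py .6112 .107 .031 -12.3 4 0.8
```

```text
t 2.525 P [0.6091 0.1069 0.1287] yang -12.32 F [-0.2  0.  -1.1] w 0.06838229883926507 q6 1.96
[0.8, 0.02, 0.06, 2.44, -0.001, 0.0, -0.0]
[0.8, 0.02, 0.06, 2.44, -0.001, 0.0, -0.0]
[0.8, 0.01, 0.05, 2.44, -0.001, 0.0, -0.0]
[0.8, 0.01, 0.05, 2.44, -0.001, 0.0, -0.0]
```

Call:
{"api": "carry_out", "payload": {
  "commands": [
    [0.8,0,0.1,2.4,0,0,0],
    [0.8,0,0.1,2.4,0,0,0],
    [0.8,0,0,2.4,0,0,0],
    [0.8,0,0,2.4,0,0,0],
    [0.8,0,0,0,0,0,0]
  ]
}}

```text
clock: 3.15
position: [0.6107, 0.1057, 0.0331]
ee_rot: [[0.214, 0.977, -0.003], [0.977, -0.214, -0.001], [-0.001, -0.003, -1.0]]
force: [-1.0, -0.5, 0.3]
gripper_width: 0.0681
finger_force: 0.0
```

Call:
{"api": "carry_out", "payload": {
  "commands": [
    [0.3,0,0,0,0,0,0],
    [0.3,0,0,0,0,0,0],
    [0.3,0,0,0,0,0,0],
    [0.3,0,0,0,0,0,0]
  ],
  "grip_force": 60
}}

```text
clock: 3.65
position: [0.6134, 0.1062, 0.0362]
ee_rot: [[0.214, 0.977, 0.003], [0.977, -0.214, 0.0], [0.001, 0.003, -1.0]]
force: [-0.1, -0.1, 6.2]
gripper_width: 0.0431
finger_force: 63.1
```

Call:
{"api": "carry_out", "payload": {
  "commands": [
    [0.3,0,0,-0.3,0,0,0],
    [0.3,0,0,-0.3,0,0,0],
    [0.3,0,0,0,0,0,0]
  ]
}}

```text
clock: 4.03
position: [0.6121, 0.106, 0.0404]
ee_rot: [[0.214, 0.977, 0.0], [0.977, -0.214, -0.0], [-0.0, 0.0, -1.0]]
force: [0.6, -1.0, -2.9]
gripper_width: 0.0426
finger_force: 62.1
```

Call:
{"api": "carry_out", "payload": {
  "commands": [
    [0.3,-1.2,0,0,0,0,0],
    [0.3,-1.6,0,0,0,0,0],
    [0.3,-1.6,0,0,0,0,0],
    [0.3,-1.4,0,0,0,0,0],
    [0.3,0,0,0,0,0,0]
  ]
}}

```text
clock: 4.65
position: [0.5993, 0.0479, 0.0403]
ee_rot: [[0.216, 0.976, -0.0], [0.976, -0.216, -0.0], [-0.0, -0.0, -1.0]]
force: [0.2, -1.0, -3.2]
gripper_width: 0.0429
finger_force: 62.1
```

```bash
python3 -c "
from h import *
snap('scene','s2')
a=cv2.imread('pics/s2.png'); cv2.imwrite('pics/s2c.png',cv2.resize(a[130:260,260:440],None,fx=4,fy=4,interpolation=cv2.INTER_CUBIC))"; python3 plan.py .6 .05 .16 -12.3 1 0.3
```

```text
t 4.7 P [0.5996 0.0487 0.0404] yang -12.45 F [-0.2  0.9 -1.5] w 0.04304801598709465 q6 1.87
[0.3, 0.14, 0.01, -11.96, -0.0, -0.0, -0.003]
```

View pics/s2c.png

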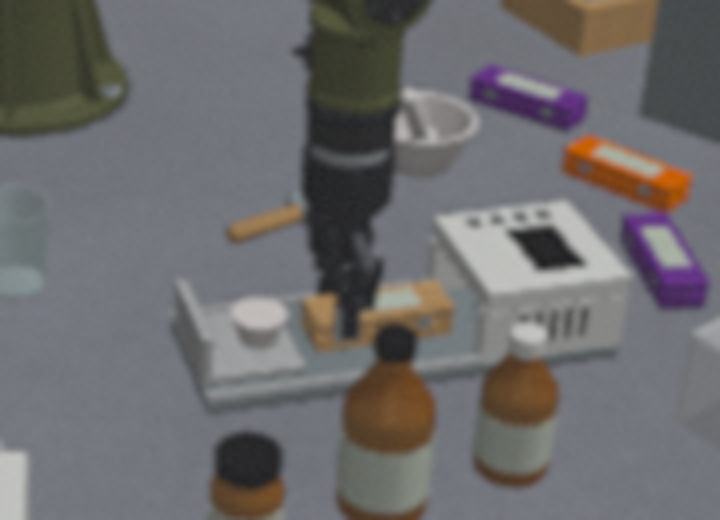

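Call:
{"api": "carry_out", "payload": {
  "commands": [
    [0.3,0,0,-1.5,0,0,0],
    [0.3,0,0,-3,0,0,0],
    [0.3,0,0,-3.5,0,0,0],
    [0.3,0,0,-3,0,0,0],
    [0.3,0,0,-1,0,0,0]
  ]
}}

```text
clock: 5.32
position: [0.6014, 0.0501, 0.1635]
ee_rot: [[0.214, 0.977, 0.005], [0.977, -0.214, 0.001], [0.002, 0.004, -1.0]]
force: [0.1, 1.0, -1.9]
gripper_width: 0.0429
finger_force: 62.2
```

```bash
python3 plan.py .499 -.3447 .15 -86.15 14 0.3
```

```text
t 5.325 P [0.6014 0.0501 0.1635] yang -12.33 F [ 0.1  1.  -1.9] w 0.042907545013254944 q6 1.87
[0.3, -2.91, -0.11, 0.09, 0.0, -0.0, 0.092]
[0.3, -2.91, 0.16, 0.09, 0.0, -0.0, 0.092]
[0.3, -2.88, 0.42, 0.09, 0.0, -0.0, 0.092]
[0.3, -2.83, 0.69, 0.09, 0.0, -0.0, 0.092]
[0.3, -2.76, 0.94, 0.09, 0.0, -0.0, 0.092]
[0.3, -2.66, 1.19, 0.09, 0.0, -0.0, 0.092]
[0.3, -2.54, 1.43, 0.1, 0.0, -0.0, 0.092]
[0.3, -2.4, 1.66, 0.1, 0.0, -0.0, 0.092]
[0.3, -2.23, 1.87, 0.1, 0.0, -0.0, 0.092]
[0.3, -2.05, 2.07, 0.1, 0.0, -0.0, 0.092]
[0.3, -1.85, 2.25, 0.1, 0.0, -0.0, 0.092]
[0.3, -1.64, 2.41, 0.1, 0.0, -0.0, 0.092]
[0.3, -1.41, 2.55, 0.1, 0.0, -0.0, 0.092]
[0.3, -1.17, 2.67, 0.1, 0.0, -0.0, 0.092]
```

Call:
{"api": "carry_out", "payload": {
  "commands": [
    [0.3,-2.9,-0.1,0.1,0,0,0.09],
    [0.3,-2.9,0.2,0.1,0,0,0.09],
    [0.3,-2.9,0.4,0.1,0,0,0.09],
    [0.3,-2.8,0.7,0.1,0,0,0.09],
    [0.3,-2.8,0.9,0.1,0,0,0.09]
  ]
}}

```text
clock: 5.95
position: [0.563, -0.0921, 0.1547]
ee_rot: [[0.62, 0.785, -0.001], [0.785, -0.62, 0.0], [-0.0, -0.001, -1.0]]
force: [0.3, 0.6, -2.8]
gripper_width: 0.0423
finger_force: 62.2
```

Call:
{"api": "carry_out", "payload": {
  "commands": [
    [0.3,-2.7,1.2,0.1,0,0,0.09],
    [0.3,-2.5,1.4,0.1,0,0,0.09],
    [0.3,-2.4,1.7,0.1,0,0,0.09],
    [0.3,-2.2,1.9,0.1,0,0,0.09],
    [0.3,-2.1,2.1,0.1,0,0,0.09]
  ]
}}

```text
clock: 6.58
position: [0.5287, -0.2344, 0.1497]
ee_rot: [[0.899, 0.437, -0.001], [0.437, -0.899, 0.001], [-0.001, -0.001, -1.0]]
force: [-0.4, 0.3, -2.4]
gripper_width: 0.0429
finger_force: 62.2
```

Call:
{"api": "carry_out", "payload": {
  "commands": [
    [0.3,-1.9,2.2,0.1,0,0,0.09],
    [0.3,-1.6,2.4,0.1,0,0,0.09],
    [0.3,-1.4,2.6,0.1,0,0,0.09],
    [0.3,-1.2,2.7,0.1,0,0,0.09],
    [0.3,0,0,0,0,0,0]
  ]
}}

```text
clock: 7.2
position: [0.5014, -0.3491, 0.1455]
ee_rot: [[0.996, 0.092, -0.001], [0.092, -0.996, 0.0], [-0.001, -0.0, -1.0]]
force: [0.1, 0.6, -2.1]
gripper_width: 0.0425
finger_force: 62.1
```

```bash
python3 -c "
from h import *
snap('wrist','w3')"; python3 plan.py .499 -.3447 .06 -86.15 4 0.3
```

```text
t 7.25 P [ 0.5016 -0.3479  0.1455] yang -84.59 F [-1.  -0.  -2.2] w 0.04246456597828863 q6 2.44
[0.3, -0.06, -0.08, 2.14, -0.0, 0.0, 0.007]
[0.3, -0.06, -0.08, 2.14, -0.0, 0.0, 0.007]
[0.3, -0.06, -0.08, 2.14, -0.0, 0.0, 0.007]
[0.3, -0.06, -0.08, 2.14, -0.0, 0.0, 0.007]
```

View pics/w3.png

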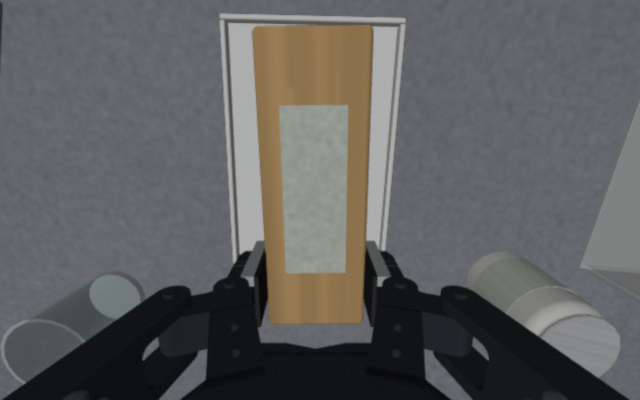

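The wrist view shows the case held level and lid up. It is aligned inside the tray outline, with the far rim at row 18 and the sides at columns 221-403. Lowering now.

Call:
{"api": "carry_out", "payload": {
  "commands": [
    [0.3,-0.1,-0.1,2.1,0,0,0.007],
    [0.3,-0.1,-0.1,2.1,0,0,0.007],
    [0.3,0,-0.1,2.1,0,0,0.007],
    [0.3,0,0,2.1,0,0,0.007],
    [0.3,0,0,0,0,0,0]
  ]
}}

```text
clock: 7.88
position: [0.4986, -0.3427, 0.0604]
ee_rot: [[0.998, 0.069, -0.003], [0.069, -0.998, 0.003], [-0.003, -0.003, -1.0]]
force: [0.1, 0.7, -1.0]
gripper_width: 0.0426
finger_force: 62.0
```

Call:
{"api": "carry_out", "payload": {
  "commands": [
    [0.3,0,0,1.2,0,0,0],
    [0.3,0,0,1.2,0,0,0],
    [0.3,0,0,0.5,0,0,0],
    [0.3,0,0,0.3,0,0,0],
    [0.3,0,0,0,0,0,0]
  ]
}}

```text
clock: 8.5
position: [0.4998, -0.345, 0.0302]
ee_rot: [[0.998, 0.067, -0.0], [0.067, -0.998, 0.0], [-0.0, -0.0, -1.0]]
force: [-0.0, -0.4, -3.0]
gripper_width: 0.0426
finger_force: 62.1
```

Call:
{"api": "carry_out", "payload": {
  "commands": [
    [0.3,0,0,0.2,0,0,0],
    [0.3,0,0,0.2,0,0,0],
    [0.3,0,0,0,0,0,0]
  ]
}}

```text
clock: 8.88
position: [0.4998, -0.3449, 0.0262]
ee_rot: [[0.998, 0.067, -0.0], [0.067, -0.998, 0.0], [-0.0, -0.0, -1.0]]
force: [-0.2, -0.6, -1.6]
gripper_width: 0.0426
finger_force: 62.1
```

Call:
{"api": "carry_out", "payload": {
  "commands": [
    [0.3,0,0,0.1,0,0,0],
    [0.3,0,0,0,0,0,0]
  ]
}}

```text
clock: 9.12
position: [0.4999, -0.3451, 0.0254]
ee_rot: [[0.998, 0.067, 0.0], [0.067, -0.998, -0.0], [0.0, 0.0, -1.0]]
force: [-0.5, -0.0, -1.9]
gripper_width: 0.0426
finger_force: 62.1
```

Call:
{"api": "carry_out", "payload": {
  "commands": [
    [0.3,0,0,0.1,0,0,0],
    [0.3,0,0,0,0,0,0]
  ]
}}

```text
clock: 9.38
position: [0.4999, -0.3451, 0.0251]
ee_rot: [[0.998, 0.067, 0.0], [0.067, -0.998, -0.0], [0.0, 0.0, -1.0]]
force: [-2.5, 2.4, 4.9]
gripper_width: 0.0429
finger_force: 62.8
```

Call:
{"api": "carry_out", "payload": {
  "commands": [
    [0.3,0,0,0.1,0,0,0],
    [0.3,0,0,0,0,0,0]
  ]
}}

```text
clock: 9.62
position: [0.4999, -0.3451, 0.0251]
ee_rot: [[0.998, 0.067, 0.001], [0.067, -0.998, -0.001], [0.001, 0.001, -1.0]]
force: [-4.9, 3.9, 13.2]
gripper_width: 0.0425
finger_force: 63.8
```

Contact is felt, with the force up to 13 N. I'll ease off, open the fingers and rise.

Call:
{"api": "carry_out", "payload": {
  "commands": [
    [0.3,0,0,-0.1,0,0,0],
    [0.65,0,0,0,0,0,0],
    [0.75,0,0,0,0,0,0],
    [0.75,0,0,0,0,0,0]
  ]
}}

```text
clock: 10.12
position: [0.4999, -0.345, 0.0241]
ee_rot: [[0.998, 0.067, -0.0], [0.067, -0.998, 0.0], [-0.0, -0.0, -1.0]]
force: [-1.1, 0.4, -0.1]
gripper_width: 0.0639
finger_force: 0.0
```

Call:
{"api": "carry_out", "payload": {
  "commands": [
    [0.75,0,0,-1,0,0,0],
    [0.75,0,0,-3,0,0,0],
    [0.75,0,0,-4,0,0,0],
    [0.75,0,0,-4,0,0,0],
    [0.0,0,0,-1,0,0,0]
  ]
}}

```text
clock: 10.75
position: [0.5016, -0.3461, 0.1581]
ee_rot: [[0.998, 0.067, 0.005], [0.067, -0.998, -0.003], [0.004, 0.004, -1.0]]
force: [0.9, -0.3, -0.4]
gripper_width: 0.0473
finger_force: 0.0
```

```bash
python3 -c "
from h import *
snap('wrist','w4')"
python3 - <<'E'
from plan import *
mq=np.array([.6123,.11075]);t=-.2148;R=np.array([[np.cos(t),-np.sin(t)],[np.sin(t),np.cos(t)]])
for ym in(-.195,-.235,-.22): print(ym,np.round(mq+R@[0,ym],4))
p=mq+R@[0,-.24]
plan([*p,.14],-12.3,12,0)
E
```

```text
-0.195 [ 0.5707 -0.0798]
-0.235 [ 0.5622 -0.1188]
-0.22 [ 0.5654 -0.1042]
t 10.8 P [ 0.5013 -0.346   0.1577] yang -86.17 F [-0.1 -0.5  0.3] w 0.039581953953654866 q6 2.47
[0, 0.62, -1.82, 0.14, 0.0, -0.0, -0.107]
[0, 0.81, -1.74, 0.15, 0.0, -0.0, -0.107]
[0, 0.99, -1.64, 0.15, 0.0, -0.0, -0.107]
[0, 1.16, -1.53, 0.15, 0.0, -0.0, -0.107]
[0, 1.32, -1.39, 0.15, 0.0, -0.0, -0.107]
[0, 1.46, -1.24, 0.15, 0.0, -0.0, -0.107]
[0, 1.59, -1.08, 0.15, 0.0, -0.0, -0.107]
[0, 1.69, -0.9, 0.15, 0.0, -0.0, -0.107]
[0, 1.78, -0.71, 0.15, 0.0, -0.0, -0.107]
[0, 1.85, -0.52, 0.15, 0.0, -0.0, -0.107]
[0, 1.89, -0.32, 0.15, 0.0, -0.0, -0.107]
[0, 1.91, -0.11, 0.15, 0.0, -0.0, -0.107]
```

View pics/w4.png

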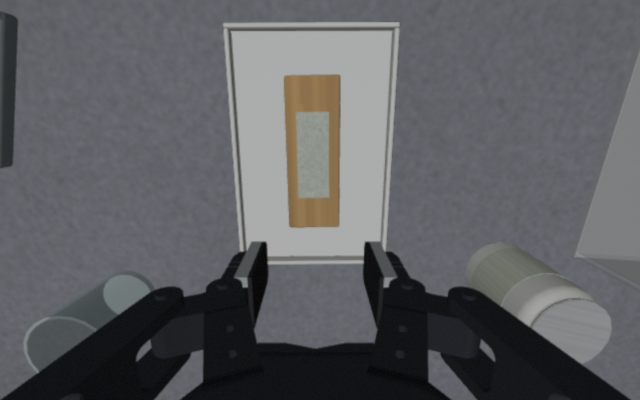

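The case lies flat, lid up, in the middle of the tray (285-340, 75-227). Next I go to the push face with the fingers shut.

Call:
{"api": "carry_out", "payload": {
  "commands": [
    [0,0.6,-1.8,0.1,0,0,-0.107],
    [0,0.8,-1.7,0.1,0,0,-0.107],
    [0,1.0,-1.6,0.2,0,0,-0.107],
    [0,1.2,-1.5,0.2,0,0,-0.107],
    [0,1.3,-1.4,0.2,0,0,-0.107]
  ]
}}

```text
clock: 11.42
position: [0.5243, -0.2524, 0.1448]
ee_rot: [[0.822, 0.569, -0.002], [0.569, -0.822, 0.001], [-0.001, -0.002, -1.0]]
force: [0.6, 0.3, -0.5]
gripper_width: 0.0002
finger_force: 0.0
```

Call:
{"api": "carry_out", "payload": {
  "commands": [
    [0,1.5,-1.2,0.2,0,0,-0.107],
    [0,1.6,-1.1,0.2,0,0,-0.107],
    [0,1.7,-0.9,0.2,0,0,-0.107],
    [0,1.8,-0.7,0.1,0,0,-0.107],
    [0,1.8,-0.5,0.1,0,0,-0.107]
  ]
}}

```text
clock: 12.05
position: [0.55, -0.1602, 0.1368]
ee_rot: [[0.417, 0.909, -0.002], [0.909, -0.417, 0.001], [-0.0, -0.002, -1.0]]
force: [-0.0, -0.2, 0.7]
gripper_width: 0.0003
finger_force: 0.0
```

Call:
{"api": "carry_out", "payload": {
  "commands": [
    [0,1.8,-0.3,0.1,0,0,-0.107],
    [0,1.5,0,0.1,0,0,-0.107],
    [0,0,0,0,0,0,0]
  ]
}}

```text
clock: 12.42
position: [0.5598, -0.1284, 0.135]
ee_rot: [[0.218, 0.976, -0.002], [0.976, -0.218, 0.001], [0.0, -0.002, -1.0]]
force: [0.4, -0.4, 0.9]
gripper_width: -0.0
finger_force: 0.0
```

```bash
python3 plan.py .5612 -.1238 .052 -12.3 4 0; python3 -c "
from h import *
snap('wrist','w5')"
```

```text
t 12.425 P [ 0.5598 -0.1284  0.135 ] yang -12.58 F [ 0.4 -0.4  0.9] w -2.2883975215505092e-05 q6 1.56
[0.0, 0.12, 0.01, 2.07, -0.001, -0.0, -0.001]
[0.0, 0.12, 0.01, 2.07, -0.001, -0.0, -0.001]
[0.0, 0.12, 0.01, 2.07, -0.001, -0.0, -0.001]
[0.0, 0.12, 0.01, 2.07, -0.001, -0.0, -0.001]
```

View pics/w5.png

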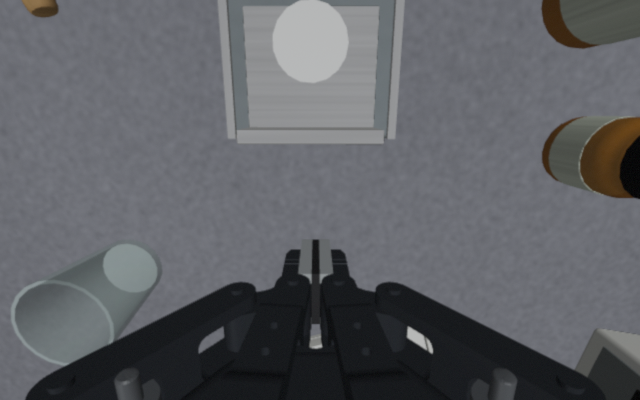

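The wrist view shows the plate edge at row 144 (237-384), centred on the fingers, and nothing in the way. I'll descend and approach it.

Call:
{"api": "carry_out", "payload": {
  "commands": [
    [0,0.1,0,2.1,0,0,0],
    [0,0.1,0,2.1,0,0,0],
    [0,0.1,0,2.1,0,0,0],
    [0,0.1,0,2.0,0,0,0],
    [0,1.5,0,0,0,0,0]
  ]
}}

```text
clock: 13.1
position: [0.5627, -0.1113, 0.0515]
ee_rot: [[0.222, 0.975, -0.004], [0.975, -0.222, 0.001], [-0.0, -0.004, -1.0]]
force: [-0.5, 0.4, 0.5]
gripper_width: 0.0003
finger_force: 0.0
```

Call:
{"api": "carry_out", "payload": {
  "commands": [
    [0,1.0,0,0,0,0,0],
    [0,0.5,0,0,0,0,0],
    [0,0.5,0,0,0,0,0],
    [0,0.5,0,0,0,0,0],
    [0,0.5,0,0,0,0,0]
  ]
}}

```text
clock: 13.72
position: [0.5717, -0.0816, 0.0537]
ee_rot: [[0.219, 0.976, 0.001], [0.976, -0.219, -0.001], [-0.0, 0.001, -1.0]]
force: [0.2, -1.7, 1.2]
gripper_width: 0.0002
finger_force: 0.8
```

Run:
```python
from h import *
o=get_obs();t=-.2148;R=np.array([[np.cos(t),-np.sin(t)],[np.sin(t),np.cos(t)]])
print(R.T@(np.array(o['position'])[:2]-[.6123,.11075]),R.T@np.array(o['force'])[:2],o['position'])
```

```text
[ 0.00130435 -0.19660453] [ 0.52505723 -1.58599894] [ 0.57166772 -0.08161439  0.0536746 ]
```

Call:
{"api": "carry_out", "payload": {
  "commands": [
    [0,1.2,0,0,0,0,0],
    [0,1.6,0,0,0,0,-0.005],
    [0,1.6,0,0,0,0,0],
    [0,1.6,0,0,0,0,0],
    [0,1.6,0,0,0,0,0]
  ]
}}

```text
clock: 14.35
position: [0.588, -0.0062, 0.0533]
ee_rot: [[0.213, 0.977, 0.0], [0.977, -0.213, -0.0], [-0.0, 0.0, -1.0]]
force: [2.9, -4.3, 0.6]
gripper_width: 0.0
finger_force: 1.5
```

Call:
{"api": "carry_out", "payload": {
  "commands": [
    [0,1.6,0,0,0,0,0],
    [0,1.5,0,0,0,0,0],
    [0,1.2,0,0,0,0,0],
    [0,0.8,0,0,0,0,0],
    [0,0.3,0,0,0,0,0]
  ]
}}

```text
clock: 14.98
position: [0.599, 0.0459, 0.0532]
ee_rot: [[0.213, 0.977, -0.0], [0.977, -0.213, -0.0], [-0.0, -0.0, -1.0]]
force: [0.5, -4.1, 0.7]
gripper_width: -0.0002
finger_force: 1.4
```

```bash
cat > st.py <<'E'
from h import *
o=get_obs();t=-.2148;R=np.array([[np.cos(t),-np.sin(t)],[np.sin(t),np.cos(t)]])
print(R.T@(np.array(o['position'])[:2]-[.6123,.11075]),R.T@np.array(o['force'])[:2],o['position'],o['clock'])
E
python3 st.py
```

```text
[ 0.00086421 -0.06621107] [ 1.39124932 -3.93539106] [0.59903132 0.04587631 0.05321245] 14.975
```

Call:
{"api": "carry_out", "payload": {
  "commands": [
    [0,0.4,0,0,0,0,0],
    [0,0.4,0,0,0,0,0],
    [0,0.3,0,0,0,0,0],
    [0,0.2,0,0,0,0,0]
  ]
}}

```text
clock: 15.48
position: [0.6018, 0.0582, 0.0532]
ee_rot: [[0.213, 0.977, -0.0], [0.977, -0.213, -0.0], [-0.0, -0.0, -1.0]]
force: [1.9, -3.4, 0.2]
gripper_width: -0.0001
finger_force: 1.5
```

Call:
{"api": "carry_out", "payload": {
  "commands": [
    [0,0.15,0,0,0,0,0],
    [0,0.15,0,0,0,0,0],
    [0,0.1,0,0,0,0,0]
  ]
}}

```text
clock: 15.85
position: [0.6027, 0.0621, 0.0532]
ee_rot: [[0.213, 0.977, -0.0], [0.977, -0.213, -0.0], [-0.0, -0.0, -1.0]]
force: [1.1, -4.5, 0.8]
gripper_width: -0.0001
finger_force: 1.5
```

Call:
{"api": "carry_out", "payload": {
  "commands": [
    [0,0.1,0,0,0,0,0],
    [0,0.1,0,0,0,0,0]
  ]
}}

```text
clock: 16.1
position: [0.6031, 0.064, 0.0532]
ee_rot: [[0.213, 0.977, -0.0], [0.977, -0.213, -0.0], [-0.0, -0.0, -1.0]]
force: [1.2, -3.2, -0.9]
gripper_width: 0.0
finger_force: 1.5
```

Call:
{"api": "carry_out", "payload": {
  "commands": [
    [0,0.1,0,0,0,0,0],
    [0,0.1,0,0,0,0,0]
  ]
}}

```text
clock: 16.35
position: [0.6036, 0.066, 0.0532]
ee_rot: [[0.213, 0.977, -0.0], [0.977, -0.213, -0.0], [-0.0, -0.0, -1.0]]
force: [0.3, -3.3, -0.2]
gripper_width: -0.0002
finger_force: 1.5
```

Call:
{"api": "carry_out", "payload": {
  "commands": [
    [0,0.1,0,0,0,0,0],
    [0,0.1,0,0,0,0,0]
  ]
}}

```text
clock: 16.6
position: [0.604, 0.068, 0.0533]
ee_rot: [[0.213, 0.977, -0.0], [0.977, -0.213, -0.0], [-0.0, -0.0, -1.0]]
force: [0.7, -2.9, -0.6]
gripper_width: 0.0002
finger_force: 1.5
```

Call:
{"api": "carry_out", "payload": {
  "commands": [
    [0,0.1,0,0,0,0,0],
    [0,0.1,0,0,0,0,0]
  ]
}}

```text
clock: 16.85
position: [0.6044, 0.0699, 0.0532]
ee_rot: [[0.213, 0.977, -0.0], [0.977, -0.213, -0.0], [-0.0, -0.0, -1.0]]
force: [0.7, -2.9, -1.2]
gripper_width: -0.0003
finger_force: 1.5
```

Call:
{"api": "carry_out", "payload": {
  "commands": [
    [0,0.1,0,0,0,0,0],
    [0,0.1,0,0,0,0,0]
  ]
}}

```text
clock: 17.1
position: [0.6049, 0.0719, 0.0532]
ee_rot: [[0.213, 0.977, -0.0], [0.977, -0.213, -0.0], [-0.0, -0.0, -1.0]]
force: [1.4, -3.6, -1.5]
gripper_width: 0.0001
finger_force: 1.5
```

Call:
{"api": "carry_out", "payload": {
  "commands": [
    [0,0.1,0,0,0,0,0],
    [0,0.1,0,0,0,0,0]
  ]
}}

```text
clock: 17.35
position: [0.6053, 0.0738, 0.0533]
ee_rot: [[0.213, 0.977, -0.0], [0.977, -0.213, -0.0], [-0.0, -0.0, -1.0]]
force: [1.0, -3.0, -1.7]
gripper_width: 0.0002
finger_force: 1.5
```

Call:
{"api": "carry_out", "payload": {
  "commands": [
    [0,0.1,0,0,0,0,0],
    [0,0.1,0,0,0,0,0]
  ]
}}

```text
clock: 17.6
position: [0.6057, 0.0758, 0.0533]
ee_rot: [[0.213, 0.977, -0.0], [0.977, -0.213, -0.0], [-0.0, -0.0, -1.0]]
force: [0.9, -3.7, -1.9]
gripper_width: 0.0002
finger_force: 1.5
```

Call:
{"api": "carry_out", "payload": {
  "commands": [
    [0,0.1,0,0,0,0,0],
    [0,0.1,0,0,0,0,0]
  ]
}}

```text
clock: 17.85
position: [0.6061, 0.0777, 0.0533]
ee_rot: [[0.213, 0.977, -0.0], [0.977, -0.213, -0.0], [-0.0, -0.0, -1.0]]
force: [0.9, -4.1, -2.6]
gripper_width: 0.0002
finger_force: 1.5
```

Call:
{"api": "carry_out", "payload": {
  "commands": [
    [0,0.1,0,0,0,0,0],
    [0,0.1,0,0,0,0,0]
  ]
}}

```text
clock: 18.1
position: [0.6066, 0.0797, 0.0533]
ee_rot: [[0.213, 0.977, -0.0], [0.977, -0.213, -0.0], [-0.0, -0.0, -1.0]]
force: [1.9, -3.3, -2.5]
gripper_width: -0.0
finger_force: 1.5
```

Call:
{"api": "carry_out", "payload": {
  "commands": [
    [0,0.1,0,0,0,0,0],
    [0,0.1,0,0,0,0,0]
  ]
}}

```text
clock: 18.35
position: [0.607, 0.0817, 0.0533]
ee_rot: [[0.213, 0.977, -0.0], [0.977, -0.213, 0.0], [-0.0, -0.0, -1.0]]
force: [1.6, -3.3, -2.8]
gripper_width: 0.0
finger_force: 1.6
```

Call:
{"api": "carry_out", "payload": {
  "commands": [
    [0,0.1,0,0,0,0,0],
    [0,0.1,0,0,0,0,0]
  ]
}}

```text
clock: 18.6
position: [0.6073, 0.0829, 0.0533]
ee_rot: [[0.214, 0.977, -0.0], [0.977, -0.214, -0.002], [-0.002, 0.0, -1.0]]
force: [0.3, -7.1, -0.5]
gripper_width: 0.0002
finger_force: 3.4
```

Call:
{"api": "carry_out", "payload": {
  "commands": [
    [0,0.1,0,0,0,0,0],
    [0,0.1,0,0,0,0,0]
  ]
}}

```text
clock: 18.85
position: [0.6074, 0.0833, 0.0533]
ee_rot: [[0.214, 0.977, -0.001], [0.977, -0.214, -0.005], [-0.005, 0.0, -1.0]]
force: [-1.5, -10.5, 1.2]
gripper_width: 0.0002
finger_force: 5.9
```

The push is swelling, so I go on in single millimetres.

Call:
{"api": "carry_out", "payload": {
  "commands": [
    [0,0.1,0,0,0,0,0]
  ]
}}

```text
clock: 18.98
position: [0.6076, 0.0842, 0.0534]
ee_rot: [[0.215, 0.977, -0.001], [0.977, -0.215, -0.005], [-0.005, 0.0, -1.0]]
force: [-1.6, -11.1, 0.1]
gripper_width: 0.0
finger_force: 5.5
```

Call:
{"api": "carry_out", "payload": {
  "commands": [
    [0,0.1,0,0,0,0,0]
  ]
}}

```text
clock: 19.1
position: [0.6078, 0.0851, 0.0533]
ee_rot: [[0.215, 0.977, -0.001], [0.977, -0.215, -0.005], [-0.005, 0.0, -1.0]]
force: [1.2, -8.0, 0.2]
gripper_width: -0.0
finger_force: 4.0
```

Call:
{"api": "carry_out", "payload": {
  "commands": [
    [0,0,0,0,0,0,0]
  ]
}}

```text
clock: 19.23
position: [0.608, 0.0863, 0.0533]
ee_rot: [[0.214, 0.977, -0.0], [0.977, -0.214, -0.002], [-0.002, 0.0, -1.0]]
force: [0.8, -7.1, -0.8]
gripper_width: 0.0
finger_force: 3.0
```

Call:
{"api": "carry_out", "payload": {
  "commands": [
    [0,0.1,0,0,0,0,0]
  ]
}}

```text
clock: 19.35
position: [0.6083, 0.0874, 0.0533]
ee_rot: [[0.214, 0.977, -0.0], [0.977, -0.214, -0.002], [-0.002, 0.0, -1.0]]
force: [0.7, -6.4, -0.8]
gripper_width: 0.0
finger_force: 3.1
```

Call:
{"api": "carry_out", "payload": {
  "commands": [
    [0,0.1,0,0,0,0,0]
  ]
}}

```text
clock: 19.48
position: [0.6086, 0.0888, 0.0533]
ee_rot: [[0.214, 0.977, -0.0], [0.977, -0.214, -0.001], [-0.001, 0.0, -1.0]]
force: [0.9, -5.3, -2.0]
gripper_width: -0.0
finger_force: 2.5
```

Call:
{"api": "carry_out", "payload": {
  "commands": [
    [0,0,0,0,0,0,0]
  ]
}}

```text
clock: 19.6
position: [0.6088, 0.0893, 0.0533]
ee_rot: [[0.213, 0.977, 0.0], [0.977, -0.213, -0.0], [-0.0, 0.0, -1.0]]
force: [1.5, -4.2, -2.0]
gripper_width: 0.0
finger_force: 1.8
```

Call:
{"api": "carry_out", "payload": {
  "commands": [
    [0,0.07,0,0,0,0,0],
    [0,0,0,0,0,0,0]
  ]
}}

```text
clock: 19.85
position: [0.6089, 0.0904, 0.0533]
ee_rot: [[0.213, 0.977, 0.0], [0.977, -0.213, 0.001], [0.001, -0.0, -1.0]]
force: [0.7, -3.3, -1.5]
gripper_width: -0.0002
finger_force: 1.4
```

Call:
{"api": "carry_out", "payload": {
  "commands": [
    [0,0.05,0,0,0,0,0],
    [0,0,0,0,0,0,0]
  ]
}}

```text
clock: 20.1
position: [0.609, 0.0911, 0.0534]
ee_rot: [[0.213, 0.977, -0.0], [0.977, -0.213, 0.001], [0.001, -0.0, -1.0]]
force: [0.7, -1.2, -0.6]
gripper_width: -0.0002
finger_force: 0.8
```

Call:
{"api": "carry_out", "payload": {
  "commands": [
    [0,0.04,0,0,0,0,0],
    [0,0,0,0,0,0,0]
  ]
}}

```text
clock: 20.35
position: [0.609, 0.0912, 0.0534]
ee_rot: [[0.213, 0.977, -0.0], [0.977, -0.213, 0.0], [0.0, -0.0, -1.0]]
force: [1.3, -2.2, -0.4]
gripper_width: 0.0001
finger_force: 0.9
```

Call:
{"api": "carry_out", "payload": {
  "commands": [
    [0,-0.1,0,0,0,0,0],
    [0,-0.1,0,0,0,0,0],
    [0,0,0,0,0,0,0]
  ]
}}

```text
clock: 20.72
position: [0.6086, 0.0892, 0.0533]
ee_rot: [[0.213, 0.977, -0.0], [0.977, -0.213, 0.0], [0.0, -0.0, -1.0]]
force: [0.3, -0.3, 0.7]
gripper_width: -0.0001
finger_force: 0.0
```

The finger force is zero after a 2 mm retreat, so the carriage stays caught. I'll back off, rise clear and look.

Call:
{"api": "carry_out", "payload": {
  "commands": [
    [0,-1.5,0,0,0,0,0],
    [0,-3,0,0,0,0,0],
    [0,-2,0,-2,0,0,0],
    [0,0,0,-4,0,0,0],
    [0,0,0,-4,0,0,0]
  ]
}}

```text
clock: 21.35
position: [0.5946, 0.0244, 0.1557]
ee_rot: [[0.215, 0.977, 0.001], [0.977, -0.215, 0.0], [0.0, 0.001, -1.0]]
force: [1.1, 0.4, 0.2]
gripper_width: 0.0001
finger_force: 0.0
```

Call:
{"api": "carry_out", "payload": {
  "commands": [
    [0,-4,0,-1,0,0,0],
    [0,-3,0,0,0,0,0],
    [0,0,0,0,0,0,0],
    [0,0,0,0,0,0,0]
  ]
}}

```text
clock: 21.85
position: [0.58, -0.0429, 0.1642]
ee_rot: [[0.214, 0.977, 0.001], [0.977, -0.214, 0.0], [0.001, 0.001, -1.0]]
force: [0.1, 0.6, 0.2]
gripper_width: -0.0001
finger_force: 0.0
```

```bash
python3 -c "
from h import *
snap('scene','s9')
a=cv2.imread('pics/s9.png')[140:280,190:440]; cv2.imwrite('pics/s9c.png',cv2.resize(a,None,fx=3.2,fy=3.2,interpolation=cv2.INTER_CUBIC))"; python3 st.py
```

```text
[ 0.00119872 -0.15664469] [-0.36024757 -0.35271268] [ 0.58008204 -0.04255035  0.16390599] 21.9
```

View pics/s9c.png

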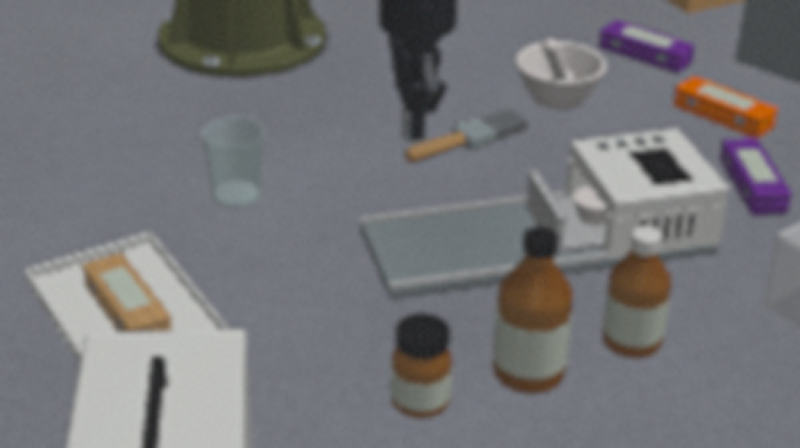

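The picture shows the carriage held in the tunnel, with its plate at (545,210), and the robot clear of it. The case lies lid up in the tray at (125,290), and the other things look undisturbed.

```bash
python3 -c "
from h import *
print(finish_job())"
```

```text
the job is handed in; nothing more can be done
None
```

The slide case lies flat, lid up, in the white tray, and the sample carriage was then pushed in until its catch clicked and held it; the job was handed in at about 22 s.

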